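# Catch the graded magnet blanks and shut them in the case

### The job

Take the blue tin by its black handle and hold it up close under the lip of the chute while you push the red plate in with the tin, so that the gate lifts and all four metal discs slide into the tin without any going astray. Then stand the tin flat in the grey case with the discs still in it, let go, and lower the orange lid until it is fully shut. Leave the other things on the bench where they are.

Things in the scene. Friction and masses are not known exactly. Their poses are not given: they have to be found in the camera images.
- tin: loose blue catch tin: open-topped, outside 98 (x) x 80 (y) x 50 mm high, walls and floor 3 mm, about 0.13 kg. Origin: centre of its underside. A black handle block stands out on its -x side: 30 (x) x 14 (y) mm, 13 to 47 mm above the underside, centred 97 mm from the origin: grip it from above across its 14 mm. Tin with handle runs from x = -112 to +49 mm
- tin_grip (a point): point to grip on the tin's black handle block, 36 mm above the tin's underside, 11 mm below the block's top
- feeder: fixed green feeder with a steel chute. Origin: on the bench under the chute's lip; +x points from the lip up the chute to the machine. Pieces slide out towards -x and land up to 45 mm past the lip. Chute 40 mm wide, slope 27 degrees, lip's underside 146 mm high; post under it at x = 89 mm, housing (170 wide, 240 high) from x = 140 mm; yellow gate frame up to 205 mm high
- lip (a point): middle of the chute's lip, 150 mm above the bench
- plate (a joint): travel of the red push plate in m: 0 sprung out (gate shut), up to 0.022 pushed in along the feeder's +x. It lifts the yellow gate 1.4 times as far; pieces are let go from about 0.008 on; push it to 0.016 to 0.021. It takes about 1 to 3 N and springs back when let go
- plate_face (a point): middle of the front (-x) face of the red push plate that hangs under the lip: 64 mm wide, from 70 to 130 mm above the bench; sprung out, its face lies 12 mm behind the lip (feeder x = +12 mm)
- case: the fixed grey transit case, outside 140 (x) x 210 (y) x 66 mm high, walls and floor 5 mm. Origin: centre of its underside. Its hinge runs along y on the +x rim
- case_lid (a joint): angle of the orange lid in rad: 0 shut, about 1.55 to 1.85 standing open, at most 1.9; the hinge is stiff and stays where it is left. The lid is 140 x 210 x 8 mm
- case_lid_hinge (a point): the lid's hinge, at the middle of the case's +x rim, 66.5 mm above its underside
- case_lid_handle (a point): end of the black knob on the lid's outer face, 110 mm from the hinge, 35 mm out from the face, midway along y
- case_lid_edge (a point): middle of the lid's free edge, on its outer face, 140 mm from the hinge
- disc0: bright metal disc magnet blank 1 of 4 waiting in the chute behind the gate, 26 mm across, 9 mm thick, 35 g. Origin: centre of its underside
- disc1: bright metal disc magnet blank 2 of 4 waiting in the chute behind the gate, 26 mm across, 9 mm thick, 35 g. Origin: centre of its underside
- disc2: bright metal disc magnet blank 3 of 4 waiting in the chute behind the gate, 26 mm across, 9 mm thick, 35 g. Origin: centre of its underside
- disc3: bright metal disc magnet blank 4 of 4 waiting in the chute behind the gate, 26 mm across, 9 mm thick, 35 g. Origin: centre of its underside
- discs_small: bystander, to be left alone: four little stacks of bright steel discs joined in a square, 60 x 60 x 18 mm. Origin: centre of its underside
- discs_big: bystander, to be left alone: a stack of three black discs, 70 mm across, 33 mm high. Origin: centre of its underside
- blocks_nickel: bystander, to be left alone: a stack of bright metal blocks, 48 x 55 x 42 mm. Origin: centre of its underside
- blocks_ferrite: bystander, to be left alone: a stack of black blocks, 48 x 55 x 42 mm. Origin: centre of its underside
- beaker: bystander, to be left alone: a metal beaker, 70 mm across, 95 mm high. Origin: centre of its underside
- loupe: bystander, to be left alone: a black standing magnifier, 36 mm across, 45 mm high. Origin: centre of its underside
- calipers: bystander, to be left alone: steel calipers lying flat, 170 mm long along x, 10 mm high. Origin: centre of its underside

How it is judged:
By the outcome, as a careful person would: the job done as asked, in the order asked, and still so for the second after the job is handed in, with the robot touching nothing.
It also fails if it takes over 61 s, if anything falls off the work surface, if the arm or the gripper's body presses on something with over 40 N, if the wrist force passes 120 N, or if a joint passes its speed limit or range.

### The arm

A 7-joint arm with a two-finger parallel gripper is mounted at the origin on the work surface. World frame = base frame: x ahead of the robot, y to its left, z up, the work surface at z = 0. Lengths are in m, angles in rad, forces in N, time in s.
With the tool pointing down it reaches from about 0.4 to 0.85 m from the base axis. Payload 10.4 kg.
Tool frame: the origin (TCP) lies on the centre line of the jaws, within the pads' length; the fingertips stand r.tip_extent ahead of it and the grasp point (between the pads) lies 3 mm ahead of it (r.tip_extent is the distance from the TCP to the fingertips, in m); z points along the fingers, y is the direction in which the jaws open and shut (so a half turn about z gives the same grasp; the last joint's range is limited). The gripper opens to 87 mm and grips with 3 to 60 N. Pads are 19 mm wide; open, the fingers measure 117 mm over their backs; the gripper's body (75 mm by 190 mm) begins 51 mm behind the grasp point.
Start: joints at [-0.023, 0.332, -0.065, 1.46, 0.022, 1.35, -0.088], TCP at [0.625, 0, 0.214] pointing down, gripper open.
Joint ranges: [-2.6, 2.6], [-0.5, 2.12], [-1.47, 1.34], [0.16, 2.42], [-1.27, 4.41], [0.06, 2.06], [-2.6, 2.6]. Speed limits (rad/s): [2.22, 2.22, 2.79, 2.79, 3.14, 3.14, 3.14].

### API

Orientations are given as a unit quaternion [x, y, z, w].
In Python, from bench import r gives the robot as it stands. The module is installed in compiled form; this text tells all that it offers.
- The arm moves only by the shell command python3 -m jog 'ROWS' [FORCE]. ROWS is JSON, a list of rows, each a list of 5 numbers: the shift along the tool's x, y, z in cm, then the turn about the tool's z in rad, then the closure, from 0 (fully open) to 1 (shut). A call has exactly 10 rows; each row shifts and turns the pose as measured when the row begins, along the tool's axes as they then stand; what a row does not reach is not made up. A row lasts 1/10 s, in which the tool goes at most 50 mm and 8.59 degrees, less where a joint would pass 70% of its speed; a pose out of reach is approached as far as the arm can. A call with a gripper value outside its range is refused whole. The fingers move at their own pace and stop on an object; FORCE is the grip in N (left out, the last holds). Time passes only in rows, so rows that do not move let the fingers close, or fill a call up. It gives the time, the measured TCP pose, the force and the opening at its end, in the units of the state.
- r.read_state(): the state, without advancing time (a new reading comes with each control period).
- r.camera(name): name is "scene" or "side" or "wrist"; returns a dict with "pixels" (384x512x3 uint8, red, green, blue), "fx", "fy", "cx", "cy" (pixels), "k1" (the pictures are not rectified: a ray, as slopes to the right and down, at radius r is drawn at 1 + k1 r^2 times it, then the intrinsics apply), "camera_from_world" (4x4, takes a point from world to camera coordinates). Camera axes: x right, y up, looking along -z (the intrinsics and any distortion apply to the point x, -y, -z); pixel columns grow to the right and rows downward; lengths in m; the calibration is good to about 2 mm. A picture is of the moment at which its call begins. There is no depth.
- r.close_job(): hands the job in, once; it reports no verdict.
The state is a dict: "time": time; "joint_positions": joint angles; "joint_vel": joint speeds; "joint_torque": joint torques, N m; "ee_pos": TCP position; "eef_rot": TCP orientation; "ft_force": force on the tool from outside, world axes, zero at the start; "torque": the same for the moment, N m; "width": finger opening in m.
Only numpy, scipy, OpenCV 4.12 (cv2) and the standard library are available. Lean on these libraries where they do the work, as an engineer would, in place of code of your own. Each camera call takes 0.05 s, during which the arm holds its last target. There are 200 camera calls.

## Working session

There is one attempt and no reset: what is moved stays moved. The work goes in short steps, Python scripts to look and compute and a shell command to move; the robot and the scene stay as the last step left them, time stands still between calls to the robot, and variables do not carry over. Pictures are saved under pics/ and viewed, about 8 in all and at most 12, crops included, and the job is handed in when it is done.

```bash
mkdir -p pics
cat > h.py <<'E'
import numpy as np, cv2, sys
from bench import r
def grab(n,f=None):
    c=r.camera(n); 
    if f: cv2.imwrite('pics/'+f,c['pixels'][:,:,::-1])
    return c
def ray(c,u,v):
    x,y=(u-c['cx'])/c['fx'],(v-c['cy'])/c['fy']
    k=c['k1']; a,b=x,y
    for _ in range(20):
        s=1+k*(a*a+b*b); a,b=x/s,y/s
    M=np.array(c['camera_from_world']); R=M[:3,:3]
    return -R.T@M[:3,3], R.T@np.array([a,-b,-1.])
def onz(c,u,v,z):
    o,d=ray(c,u,v); return o+d*(z-o[2])/d[2]
def proj(c,p):
    M=np.array(c['camera_from_world']); q=M[:3,:3]@np.array(p)+M[:3,3]
    a,b=q[0]/-q[2],-q[1]/-q[2]; s=1+c['k1']*(a*a+b*b)
    return np.array([a*s*c['fx']+c['cx'],b*s*c['fy']+c['cy']])
E
python3 - <<'E'
from h import *
a=grab('scene','s0.png');b=grab('side','d0.png');grab('wrist','w0.png')
for c in (a,b): print(c['fx'],c['k1'],ray(c,256,192))
s=r.read_state();print({k:np.round(v,3) for k,v in s.items()},r.tip_extent)
E
```

```text
486.55788233961795 -0.07431981627648308 (array([ 1.75213517, -0.471029  ,  1.55098251]), array([-0.62301935,  0.27311657, -0.73329588]))
488.6278145371904 -0.20297174272368268 (array([0.37248361, 1.11740054, 1.25502797]), array([ 0.09285716, -0.6978672 , -0.7103198 ]))
{'time': np.float64(0.15), 'joint_positions': array([-0.023,  0.333, -0.065,  1.461,  0.022,  1.35 , -0.089]), 'joint_vel': array([ 0.001, -0.002,  0.   , -0.003, -0.002, -0.   , -0.   ]), 'joint_torque': array([ 2.0000e-03, -6.2363e+01,  2.5000e-02, -3.9014e+01, -6.1000e-02,
        3.7000e-02, -0.0000e+00]), 'ee_pos': array([0.625, 0.   , 0.213]), 'eef_rot': array([ 0.707,  0.707, -0.   , -0.   ]), 'ft_force': array([-0.105,  0.956,  0.1  ]), 'torque': array([ 0.024, -0.009, -0.058]), 'width': np.float64(0.087)} 0.022
```

View pics/s0.png

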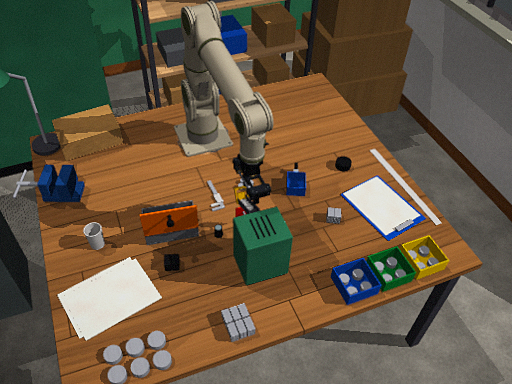

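View pics/d0.png

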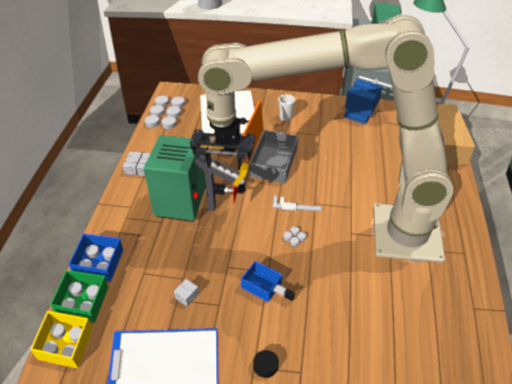

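The scene view shows the feeder housing at (263,245), the case with its open orange lid at (170,222), and the tin at (296,182). The side view shows the tin at (262,280) with its handle at (289,294), the case at (273,157), and the chute and gate near (238,180), partly behind the gripper. Next I measure the tin, case and feeder.

```bash
python3 - <<'E'
from h import *
import pickle
a=grab('scene');b=grab('side')
for n,c in(('s',a),('d',b)):
    p=c['pixels']; 
    if n=='s': crop=p[130:290,120:330]
    else: crop=p[110:320,120:330]
    cv2.imwrite(f'pics/{n}1.png',cv2.resize(crop[:,:,::-1],None,fx=2.8 if n=='d' else 3.6,fy=2.8 if n=='d' else 3.6,interpolation=cv2.INTER_CUBIC))
E
python3 -c "
import cv2,numpy as np
a=cv2.imread('pics/s1.png');b=cv2.imread('pics/d1.png');print(a.shape,b.shape)"
```

```text
(576, 756, 3) (588, 588, 3)
```

View pics/s1.png

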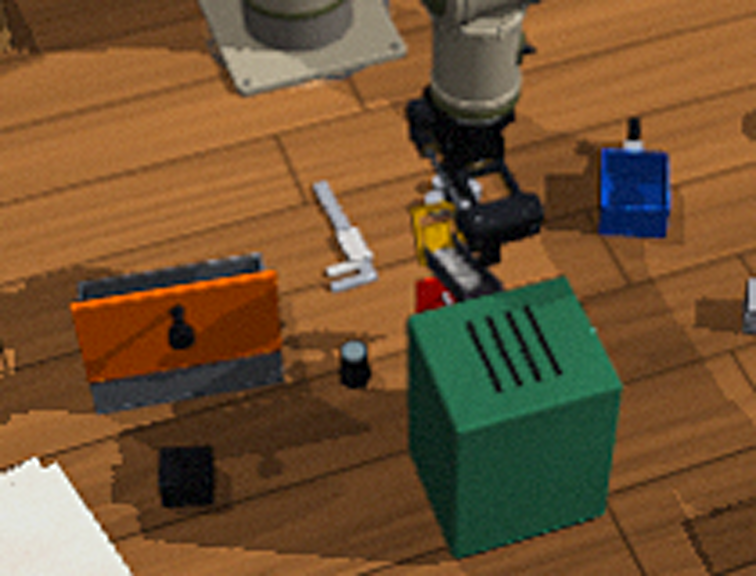

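View pics/d1.png

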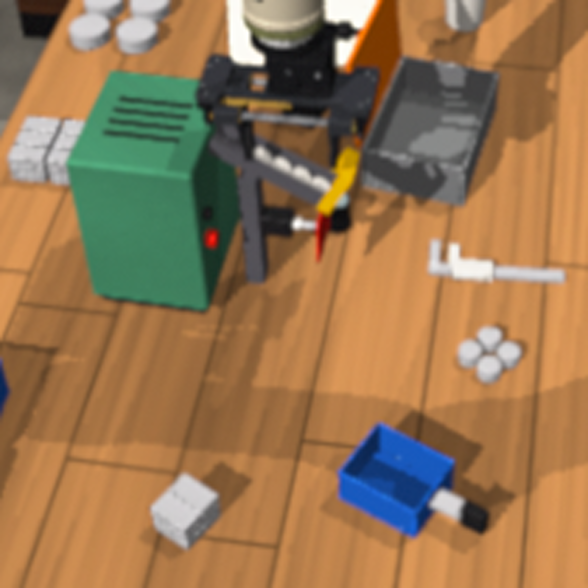

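Run:
```python
from h import *
a=grab('scene');b=grab('side')
# tin
for n,c,box in(('scene',a,(260,155,320,205)),('side',b,(225,250,310,310))):
    hsv=cv2.cvtColor(c['pixels'],cv2.COLOR_RGB2HSV); x0,y0,x1,y1=box
    m=np.zeros(hsv.shape[:2],np.uint8); m[y0:y1,x0:x1]=cv2.inRange(hsv,(105,120,30),(130,255,255))[y0:y1,x0:x1]
    ct=max(cv2.findContours(m,0,2)[0],key=cv2.contourArea); h=cv2.convexHull(ct)
    ap=cv2.approxPolyDP(h,2,True)[:,0]
    print(n,'tin hull');[print(p,'z.05',onz(c,*p,.05).round(3),'z0',onz(c,*p,0).round(3)) for p in ap]
    k=np.zeros_like(m);k[y0:y1,x0:x1]=cv2.inRange(hsv,(0,0,0),(180,255,45))[y0:y1,x0:x1]
    k[m>0]=0
    ct=max(cv2.findContours(k,0,2)[0],key=cv2.contourArea);M=cv2.moments(ct);u,v=M['m10']/M['m00'],M['m01']/M['m00']
    print('black',u,v,M['m00'],cv2.boundingRect(ct),onz(c,u,v,.047).round(3),onz(c,u,v,.036).round(3))
```

```text
scene tin hull
[287 171] z.05 [0.408 0.263 0.05 ] z0 [ 0.363  0.287 -0.   ]
[304 173] z.05 [0.445 0.327 0.05 ] z0 [0.402 0.354 0.   ]
[304 195] z.05 [0.563 0.27  0.05 ] z0 [0.524 0.295 0.   ]
[286 194] z.05 [0.532 0.202 0.05 ] z0 [ 0.491  0.224 -0.   ]
black 264.31140350877195 188.7251461988304 114.0 (260, 178, 11, 19) [0.469 0.129 0.047] [0.46  0.134 0.036]
side tin hull
[255 262] z.05 [0.492 0.232 0.05 ] z0 [0.497 0.195 0.   ]
[281 274] z.05 [0.409 0.265 0.05 ] z0 [0.411 0.23  0.   ]
[280 283] z.05 [0.409 0.298 0.05 ] z0 [0.41  0.264 0.   ]
[268 300] z.05 [0.437 0.361 0.05 ] z0 [0.439 0.33  0.   ]
[241 286] z.05 [0.521 0.324 0.05 ] z0 [ 0.527  0.291 -0.   ]
[241 278] z.05 [0.525 0.296 0.05 ] z0 [ 0.532  0.262 -0.   ]
black 289.34082397003743 294.3183520599251 44.5 (286, 290, 8, 10) [0.378 0.332 0.047] [0.378 0.325 0.036]
```

Tin: centre about (.467,.281), yaw about −0.44. Handle: about (.379,.322), and the two views agree. I raise the arm and move it over the handle, which also clears the view of the feeder.

```bash
python3 -m jog '[[0,0,-5,0,0],[4,-3,0,0,0],[4,-3,0,0,0],[4,-3,0,0,0],[4,-3,0,0,0],[4,-3,0,0,0],[4,-3,0,0,0],[4,-3,0,0,0],[4,-3,0,0,0],[0,0,0,-0.14,0]]' 20; python3 -m jog '[[0,0,0,-0.14,0],[0,0,0,-0.14,0],[0,0,0,-0.14,0],[0,0,0,-0.14,0],[0,0,0,-0.14,0],[0,0,0,-0.14,0],[0,0,0,-0.14,0],[0,0,0,0,0],[0,0,0,0,0],[0,0,0,0,0]]'
python3 - <<'E'
from h import *
a=grab('scene','s2.png');b=grab('side','d2.png');w=grab('wrist','w2.png')
s=r.read_state(); print(s['ee_pos'],s['eef_rot'],s['joint_positions'].round(2) if hasattr(s['joint_positions'],'round') else s['joint_positions'])
A=cv2.resize(a['pixels'][175:275,130:300,::-1],None,fx=4.4,fy=4.4,interpolation=2)
B=cv2.resize(b['pixels'][90:230,135:310,::-1],None,fx=4.2,fy=4.2,interpolation=2)
cv2.imwrite('pics/s3.png',A);cv2.imwrite('pics/d3.png',B)
E
```

```text
time: 1.35
ee_pos: [0.3835, 0.3217, 0.2664]
eef_rot: [0.659, 0.752, 0.002, 0.001]
ft_force: [0.5, -0.8, 0.2]
width: 0.0868
time: 2.35
ee_pos: [0.3811, 0.3239, 0.2672]
eef_rot: [0.207, 0.978, 0.001, 0.003]
ft_force: [0.4, -0.5, -0.5]
width: 0.0872
[0.3811564  0.32383586 0.26713425] [0.20584061 0.97858164 0.00118695 0.00248995] [-0.41  0.05 -0.4   1.69  0.02  1.41  0.34]
```

View pics/s3.png

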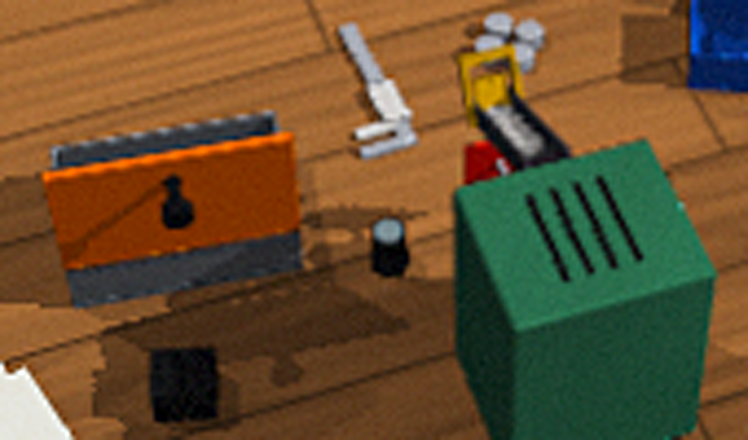

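View pics/d3.png

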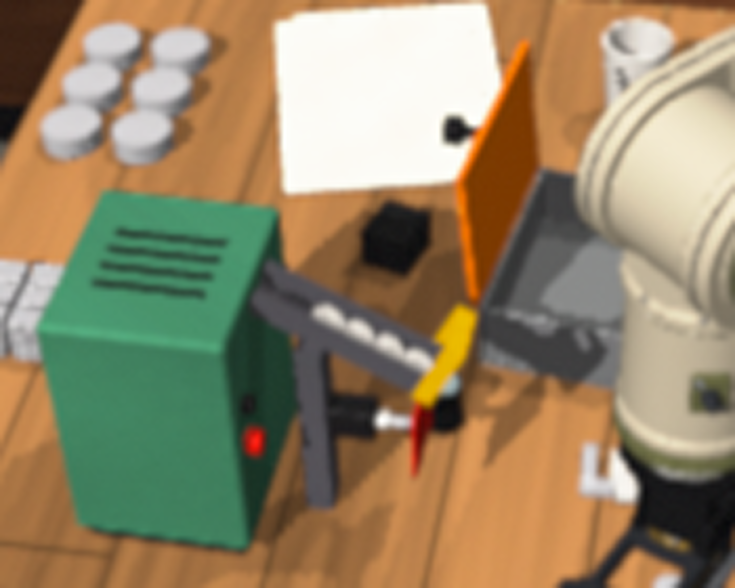

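View pics/w2.png

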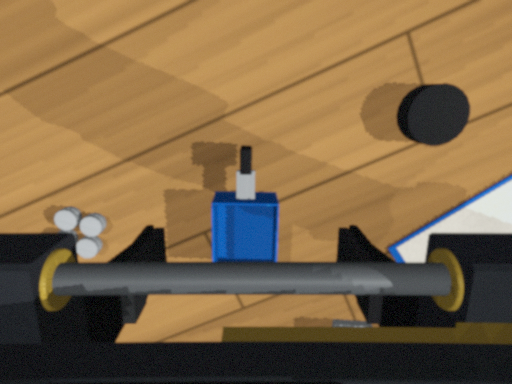

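Scene crop: housing top corners at (645,142), (455,190), (515,330) and (715,270). The case's rear rim runs (52,150)–(275,113), and the lid's free edge runs (45,175)–(295,137). Side crop: lip and gate at about (445,380), red plate at (420,440), discs in the chute, and the lid standing a bit past vertical. Wrist view: black handle at (246,160) and the tin straight below it. I cast rays for all of these.

```bash
cat > m.py <<'E'
from h import *
a=grab('scene');b=grab('side');w=grab('wrist')
S=lambda u,v:(u/4.4+130-.4,v/4.4+175-.4)
D=lambda u,v:(u/4.2+135-.4,v/4.2+90-.4)
def P(t,c,f,l,z):
    for p in l: print(t,p,onz(c,*f(*p),z).round(4))
P('houseS',a,S,[(645,142),(455,190),(515,330),(715,270)],.24)
P('houseD',b,D,[(107,192),(278,210),(40,328),(220,350)],.24)
P('caseS rear rim',a,S,[(52,150),(275,113)],.066)
P('caseS front bot',a,S,[(75,305),(300,270)],0)
P('lidS edge',a,S,[(45,175),(295,137)],.206)
P('caseD rim',b,D,[(545,170),(480,330)],.066)
P('case D bottom near',b,D,[(480,355)],0)
P('lidD edge',b,D,[(525,43),(460,182)],.206)
def tri(p,q):
    o1,d1=ray(a,*S(*p));o2,d2=ray(b,*D(*q))
    d1/=np.linalg.norm(d1);d2/=np.linalg.norm(d2)
    t=np.linalg.lstsq(np.c_[d1,-d2],o2-o1,rcond=None)[0]
    x,y=o1+d1*t[0],o2+d2*t[1]; return ((x+y)/2).round(4),np.linalg.norm(x-y).round(4)
print('lid edge -y',tri((45,175),(525,43)),'+y',tri((295,137),(460,182)))
print('knob',tri((178,210),(455,130)))
# wrist tin
hsv=cv2.cvtColor(w['pixels'],cv2.COLOR_RGB2HSV)
m=cv2.inRange(hsv,(105,120,30),(130,255,255));m[:180]=0;m[262:]=0;m[:,:180]=0;m[:,330:]=0
ct=max(cv2.findContours(m,0,2)[0],key=cv2.contourArea)
for p in cv2.approxPolyDP(cv2.convexHull(ct),2,True)[:,0]: print('tinW',p,onz(w,*p,.05).round(4))
k=cv2.inRange(hsv,(0,0,0),(180,255,50));k[:140]=0;k[176:]=0;k[:,:238]=0;k[:,256:]=0
ys,xs=np.nonzero(k);print('blk',xs.min(),xs.max(),ys.min(),ys.max())
for u,v in[(xs.min(),ys.min()),(xs.max(),ys.min()),(xs.min(),ys.max()),(xs.max(),ys.max())]: print(onz(w,u,v,.047).round(4))
# red,yellow
for n,c,bx in(('S',a,(225,180,250,220)),('D',b,(215,160,255,210))):
    h=cv2.cvtColor(c['pixels'],cv2.COLOR_RGB2HSV)
    for col,lo,hi in(('red',(0,180,80),(6,255,255)),('yel',(20,150,80),(32,255,255))):
        m=cv2.inRange(h,lo,hi);z=np.zeros_like(m);z[bx[1]:bx[3],bx[0]:bx[2]]=m[bx[1]:bx[3],bx[0]:bx[2]]
        ct=cv2.findContours(z,0,2)[0]
        if ct: 
            ct=max(ct,key=cv2.contourArea);print(n,col,cv2.approxPolyDP(cv2.convexHull(ct),1.5,True)[:,0].tolist())
E
python3 m.py
```

```text
houseS (645, 142) [0.7309 0.0579 0.24  ]
houseS (455, 190) [ 0.7243 -0.1042  0.24  ]
houseS (515, 330) [ 0.869  -0.1091  0.24  ]
houseS (715, 270) [0.8703 0.0562 0.24  ]
houseD (107, 192) [ 0.8592 -0.0997  0.24  ]
houseD (278, 210) [ 0.718  -0.0952  0.24  ]
houseD (40, 328) [0.8645 0.0632 0.24  ]
houseD (220, 350) [0.7252 0.0682 0.24  ]
caseS rear rim (52, 150) [ 0.414  -0.3852  0.066 ]
caseS rear rim (275, 113) [ 0.4419 -0.1803  0.066 ]
caseS front bot (75, 305) [ 0.5429 -0.4036  0.    ]
caseS front bot (300, 270) [ 0.5757 -0.202   0.    ]
lidS edge (45, 175) [ 0.5648 -0.4048  0.206 ]
lidS edge (295, 137) [ 0.597  -0.1999  0.206 ]
caseD rim (545, 170) [ 0.5417 -0.3953  0.066 ]
caseD rim (480, 330) [ 0.5697 -0.167   0.066 ]
case D bottom near (480, 355) [ 0.5758 -0.2055  0.    ]
lidD edge (525, 43) [ 0.5621 -0.3978  0.206 ]
lidD edge (460, 182) [ 0.589  -0.1917  0.206 ]
lid edge -y (array([ 0.5623, -0.4043,  0.2022]), np.float64(0.0015)) +y (array([ 0.5907, -0.1989,  0.1996]), np.float64(0.0014))
knob (array([ 0.6112, -0.3076,  0.1714]), np.float64(0.0015))
tinW [217 192] [0.3988 0.2733 0.05  ]
tinW [274 194] [0.4278 0.3333 0.05  ]
tinW [277 202] [0.4383 0.3327 0.05  ]
tinW [275 261] [0.5079 0.3011 0.05  ]
tinW [213 261] [0.4769 0.2311 0.05  ]
tinW [212 203] [0.4086 0.2622 0.05  ]
blk 241 250 147 172
[0.3624 0.3202 0.047 ]
[0.3665 0.3296 0.047 ]
[0.3889 0.3084 0.047 ]
[0.3931 0.3179 0.047 ]
S red [[240, 207], [243, 210], [242, 214], [236, 215], [236, 208]]
S yel [[246, 185], [248, 196], [237, 203], [234, 188]]
D red [[235, 187], [237, 190], [233, 201], [233, 188]]
D yel [[244, 162], [248, 165], [246, 174], [236, 186], [233, 183], [239, 168]]
```

```bash
python3 -m jog '[[0,-0.5,5,0,0],[0,0,5,0,0],[0,0,4,0,0],[0,0,3,0,0],[0,0,2.5,0,0],[0,0,1.6,0,0],[0,0,0.8,0,0],[0,0,0.4,0,0],[0,0,0.2,0,0],[0,0,0,0,0]]' 20
python3 - <<'E'
from h import *
a=grab('scene');b=grab('side');w=grab('wrist')
L=np.array([.585,-.013]);y=-.035;R=np.array([[np.cos(y),-np.sin(y)],[np.sin(y),np.cos(y)]])
for n,q,z in(('plate bot -y',(.012,-.032),.07),('plate bot +y',(.012,.032),.07),('plate top -y',(.012,-.032),.13),('plate top +y',(.012,.032),.13),('lip+y',(0,.02),.15),('lip-y',(0,-.02),.15),('post foot',(.089,0),0)):
    p=[*(L+R@q),z]; print(n,np.round(p,3),'S',proj(a,p).round(1),'D',proj(b,p).round(1), 'cropD',((proj(b,p)+.4-[135,90])*4.2).round(0))
hsv=cv2.cvtColor(w['pixels'],cv2.COLOR_RGB2HSV);cv2.imwrite('pics/w4.png',w['pixels'][:,:,::-1])
c,v=[],[]
E
```

```text
time: 3.65
ee_pos: [0.3824, 0.3214, 0.0371]
eef_rot: [0.207, 0.978, 0.004, 0.004]
ft_force: [-0.3, 0.4, -0.0]
width: 0.0871
plate bot -y [ 0.596 -0.045  0.07 ] S [236.1 217.9] D [236.1 190.3] cropD [426. 423.]
plate bot +y [0.598 0.019 0.07 ] S [251.3 214. ] D [232.3 203.7] cropD [411. 479.]
plate top -y [ 0.596 -0.045  0.13 ] S [236.1 208. ] D [235.7 177.6] cropD [425. 370.]
plate top +y [0.598 0.019 0.13 ] S [251.7 204. ] D [231.8 191. ] cropD [408. 426.]
lip+y [0.586 0.007 0.15 ] S [247.8 199.1] D [236.  184.5] cropD [426. 399.]
lip-y [ 0.584 -0.033  0.15 ] S [238.  201.6] D [238.4 176.1] cropD [436. 364.]
post foot [ 0.674 -0.016  0.   ] S [249.9 241.3] D [213.3 208.1] cropD [331. 498.]
```

View pics/w4.png

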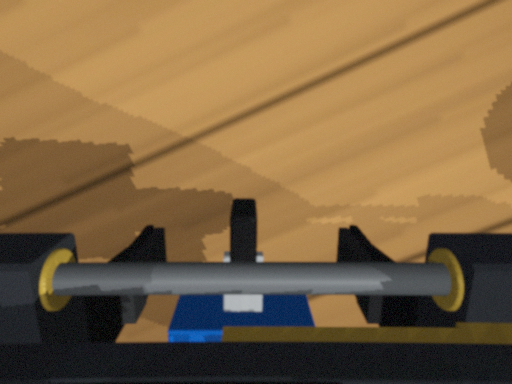

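The handle at (243,228) sits between the fingers at about 150 and 350, and the predicted plate and lip projections match the images. I close on the handle and lift.

```bash
python3 -m jog '[[0.3,0,-0.2,0,0],[0,0,0,0,1],[0,0,0,0,1],[0,0,0,0,1],[0,0,0,0,1],[0,0,0,0,1],[0,0,0,0,1],[0,0,0,0,1],[0,0,0,0,1],[0,0,0,0,1]]' 45; python3 -m jog '[[0,0,-1,0,1],[0,0,-2,0,1],[0,0,-2,0,1],[0,0,-2,0,1],[0,0,0,0,1],[0,0,0,0,1],[0,0,0,0,1],[0,0,0,0,1],[0,0,0,0,1],[0,0,0,0,1]]' 45
python3 - <<'E'
from h import *
a=grab('scene');b=grab('side','d5.png')
s=r.read_state();p=np.array(s['ee_pos']);q=s['eef_rot'];print(p,q)
ph=2*np.arctan2(q[1],q[0]); yaw=ph-np.pi # tool x dir = 2phi -> tin +x is opposite tool x
print('tool x deg',np.degrees(ph),'tin yaw',np.degrees(yaw))
hsv=cv2.cvtColor(b['pixels'],cv2.COLOR_RGB2HSV)
for n,c in(('S',a),('D',b)):
    tz=p[2]-.003-.036; 
    R=np.array([[np.cos(yaw),-np.sin(yaw)],[np.sin(yaw),np.cos(yaw)]])
    print(n,'pred rim',[proj(c,[*(p[:2]+R@[.097+i,j]),tz+.05]).round(0).tolist() for i,j in((-.049,-.04),(.049,-.04),(.049,.04),(-.049,.04))], 'bot',[proj(c,[*(p[:2]+R@[.097+i,j]),tz]).round(0).tolist() for i,j in((-.049,-.04),(.049,-.04),(.049,.04),(-.049,.04))])
    h=cv2.cvtColor(c['pixels'],cv2.COLOR_RGB2HSV);m=cv2.inRange(h,(105,120,30),(130,255,255))
    g=np.zeros_like(m);u,v=proj(c,[*(p[:2]+R@[.097,0]),tz]).astype(int);g[v-35:v+30,u-32:u+32]=m[v-35:v+30,u-32:u+32]
    ct=max(cv2.findContours(g,0,2)[0],key=cv2.contourArea);print(cv2.approxPolyDP(cv2.convexHull(ct),2,True)[:,0].tolist())
E
```

```text
time: 4.8
ee_pos: [0.3802, 0.3232, 0.0408]
eef_rot: [0.207, 0.978, 0.005, 0.005]
ft_force: [0.2, -0.7, -0.3]
width: 0.0227
time: 5.8
ee_pos: [0.3781, 0.3221, 0.1143]
eef_rot: [0.207, 0.978, 0.004, 0.004]
ft_force: [0.5, -0.7, -0.4]
width: 0.0005
[0.37810167 0.32218702 0.11447606] [0.20695042 0.97833263 0.00404891 0.00451513]
tool x deg 156.11215648374755 tin yaw -23.887843516252456
S pred rim [[289.0, 158.0], [289.0, 174.0], [308.0, 175.0], [308.0, 159.0]] bot [[288.0, 166.0], [288.0, 182.0], [307.0, 183.0], [306.0, 167.0]]
[[287, 171], [304, 173], [304, 195], [286, 194]]
D pred rim [[283.0, 259.0], [254.0, 245.0], [239.0, 264.0], [269.0, 279.0]] bot [[282.0, 269.0], [254.0, 255.0], [240.0, 274.0], [269.0, 289.0]]
[[255, 262], [267, 267], [275, 284], [268, 300], [241, 286], [241, 278]]
```

The fingers were still closing when I lifted (they need about 1.3 s), so the tin stayed put. Reopen, go down and wait longer this time.

```bash
python3 -m jog '[[0,-0.2,0,0,0],[0,0,0,0,0],[0,0,0,0,0],[0,0,0,0,0],[0,0,0,0,0.4],[0,0,2,0,0.4],[0,0,2,0,0.4],[0,0,2,0,0.4],[0,0,1.3,0,0.4],[0,0,0.2,0,1]]' 45; python3 -m jog '[[0,0,0,0,1],[0,0,0,0,1],[0,0,0,0,1],[0,0,0,0,1],[0,0,0,0,1],[0,0,0,0,1],[0,0,0,0,1],[0,0,0,0,1],[0,0,0,0,1],[0,0,0,0,1]]' 45
```

```text
time: 6.9
ee_pos: [0.3791, 0.3215, 0.038]
eef_rot: [0.207, 0.978, 0.005, 0.005]
ft_force: [-0.3, 0.9, 1.4]
width: 0.0487
time: 7.9
ee_pos: [0.3806, 0.3228, 0.0411]
eef_rot: [0.207, 0.978, 0.007, 0.007]
ft_force: [0.0, -0.1, 0.5]
width: 0.0006
```

Run:
```python
from h import *
w=grab('wrist');b=grab('side');a=grab('scene')
s=r.read_state();p=np.array(s['ee_pos']);print('tcp px',proj(w,p),'tip',proj(w,p-[0,0,.022]),'cam',ray(w,256,192))
A=cv2.resize(a['pixels'][140:210,255:335,::-1],None,fx=5,fy=5,interpolation=2)
B=cv2.resize(b['pixels'][240:310,225:305,::-1],None,fx=5,fy=5,interpolation=2)
W=cv2.resize(w['pixels'][150:384,60:444,::-1],(400,244));W=cv2.copyMakeBorder(W,0,106,0,0,0)
cv2.imwrite('pics/m6.png',np.hstack([B,W]))
for n,c,bx in(('S',a,(260,150,325,205)),('D',b,(225,240,305,310))):
    h=cv2.cvtColor(c['pixels'],cv2.COLOR_RGB2HSV);m=cv2.inRange(h,(105,120,30),(130,255,255));z=np.zeros_like(m);z[bx[1]:bx[3],bx[0]:bx[2]]=m[bx[1]:bx[3],bx[0]:bx[2]]
    ct=max(cv2.findContours(z,0,2)[0],key=cv2.contourArea);print(n,cv2.approxPolyDP(cv2.convexHull(ct),2,True)[:,0].tolist())
```

```text
tcp px [251.42366525 238.0392645 ] tip [250.79336816 222.91111272] cam (array([0.31054457, 0.35073762, 0.21136077]), array([ 0.26868418, -0.08662329, -0.95943121]))
S [[287, 171], [304, 173], [304, 195], [286, 194]]
D [[255, 262], [277, 272], [268, 300], [241, 286], [241, 278]]
```

View pics/m6.png

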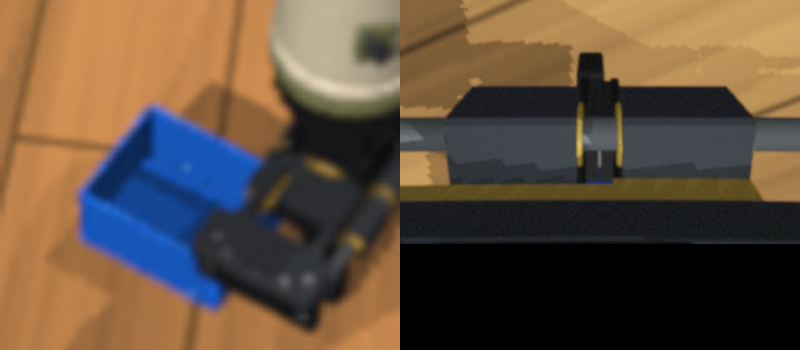

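Run:
```python
from h import *
w=grab('wrist');s=r.read_state();print(s['width'],s['ee_pos'],s['ft_force'])
for uv in((232,200),(256,200),(244,212),(244,225)): print(uv,onz(w,*uv,.047).round(4))
p=np.array(s['ee_pos']);tx=np.array([-.914,.405,0]);ty=np.array([.405,.914,0])
for i in(-.01,.01): print('pad edge tip x',i,proj(w,p+tx*i-[0,0,.022]),'at z+.01',proj(w,p+tx*i+[0,0,.01]))
g=w['pixels'][196:300:4,215:290:3].sum(2)//8
for k,row in enumerate(g): print(196+4*k,' '.join('%2d'%x for x in row))
```

```text
0.0004847194751560966 [0.38063783 0.32287434 0.04113101] [-0.19647597  0.65217121 -0.09710314]
(232, 200) [0.3555 0.3233 0.047 ]
(256, 200) [0.3604 0.3342 0.047 ]
(244, 212) [0.3637 0.3262 0.047 ]
(244, 225) [0.3701 0.3233 0.047 ]
pad edge tip x -0.01 [250.80480434 238.42326799] at z+.01 [251.7589231  263.99818299]
pad edge tip x 0.01 [250.79636585 206.96270363] at z+.01 [251.7789691  227.68830453]
196 36 34 35 38 48 50 48 48 46 47 47 46 46 47 45 44 46 47 48 49 50 49 49 49 50
200 35 35 36 47 48 47 36 29 28 29 28 27 29 42 47 48 49 49 49 49 49 49 50 49 50
204 34 34 34 39 48 42  7  5  8  7  8  5  9 28 49 49 49 50 50 50 50 50 51 52 51
208 34 33 34 33 44 37  7  5  7  5  6  3  6 23 49 49 50 50 50 50 51 51 51 50 51
212 32 33 33 44 46 33  2  6  6  9  7  5  7 20 49 50 50 50 50 49 51 50 49 50 50
216 32 33 33 38 48 28  6  6  6  7  5  4  7 17 48 50 50 50 50 50 51 50 50 50 50
220 34 33 36 48 48 24 13 11  8 12 13 11 12 16 46 49 50 50 50 51 50 51 50 50 50
224 34 34 35 43 49 22 12  7  8 11 12 13 10 15 46 48 41 39 46 51 49 49 49 48 49
228 34 34 35 36 47 22  5  8  6  6  9  9 10  6 19 21  5  3 23 49 49
[... 655 characters left out ...]
21 20 19 36 36 20 20 19 21 23 21 22 21 22 22 22 34 33 20 21 19 22 20
268 21 22 21 21 21 41 47 23 22 24 26 27 27 27 26 27 27 28 37 35 20 22 21 21 21
272 27 27 27 27 27 44 49 27 24 25 30 31 30 29 31 31 30 31 37 39 25 28 28 27 28
276 27 28 26 27 27 47 51 29 26 27 33 35 34 33 33 34 33 33 41 42 27 28 28 28 29
280 26 27 28 27 27 49 54 47 40 36 36 35 37 36 36 35 36 35 42 43 27 28 27 27 27
284 27 27 27 27 26 51 57 47 52 40 35 35 37 36 35 37 37 37 42 46 26 27 27 28 28
288 26 25 28 28 27 57 61 37 39 40 37 36 35 35 36 36 36 35 38 46 27 27 27 26 27
292 27 27 27 26 27 54 58 29 27 30 32 33 33 32 32 32 33 31 39 49 28 28 27 26 28
296 27 26 28 26 27 51 53 18 15 14 17 17 42 17 15 16 14 14 37 45 27 28 27 27 28
```

Run:
```python
from h import *
from scipy.spatial.transform import Rotation as Ro
w=grab('wrist');s=r.read_state()
def T(p,q):
    M=np.eye(4);M[:3,:3]=Ro.from_quat(q).as_matrix();M[:3,3]=p;return M
ct=np.array(w['camera_from_world'])@T(s['ee_pos'],s['eef_rot'])
def cam(p,q):
    c=dict(w);c['camera_from_world']=ct@np.linalg.inv(T(p,np.array(q)/np.linalg.norm(q)));return c
c2=cam([.38115,.32384,.26713],[.20584,.97858,.0012,.0025]);c4=cam([.3824,.3214,.0371],[.207,.978,.004,.004])
i2=cv2.imread('pics/w2.png');i4=cv2.imread('pics/w4.png')
for n,i,x in(('w2',i2,246),('w4',i4,244)):
    col=i[140:345,x-1:x+2].astype(int).sum(2).mean(1)/3; print(n,[int(v) for v in col])
def tri(u2,u4):
    o1,d1=ray(c2,*u2);o2,d2=ray(c4,*u4)
    t=np.linalg.lstsq(np.c_[d1,-d2],o2-o1,rcond=None)[0];x,y=o1+d1*t[0],o2+d2*t[1];return ((x+y)/2).round(4),np.linalg.norm(x-y).round(4)
print('end',tri((246,147),(244,200)))
# neck/tin width near: white neck edges
g2=cv2.cvtColor(i2,cv2.COLOR_BGR2GRAY);g4=cv2.cvtColor(i4,cv2.COLOR_BGR2GRAY)
print(g2[185,230:264],g4[303,215:275])
```

```text
w2 [120, 118, 118, 115, 106, 83, 50, 20, 18, 22, 29, 35, 37, 36, 37, 37, 38, 38, 38, 37, 35, 36, 35, 34, 38, 33, 37, 35, 36, 34, 37, 38, 38, 67, 122, 162, 176, 178, 178, 178, 178, 179, 178, 178, 179, 178, 178, 179, 179, 179, 179, 179, 178, 179, 179, 178, 177, 173, 153, 111, 66, 50, 60, 80, 93, 86, 79, 72, 75, 75, 75, 80, 86, 87, 90, 90, 92, 90, 90, 92, 89, 90, 91, 90, 92, 90, 87, 90, 90, 89, 91, 90, 89, 90, 90, 86, 94, 89, 86, 92, 90, 90, 91, 90, 89, 92, 92, 90, 88, 87, 90, 92, 91, 88, 90, 88, 90, 86, 75, 58, 50, 47, 44, 45, 49, 52, 56, 64, 68, 71, 73, 77, 75, 83, 85, 90, 91, 97, 100, 107, 112, 117, 117, 117, 113, 110, 105, 105, 103, 101, 100, 97, 90, 89, 105, 124, 133, 135, 134, 134, 134, 133, 135, 133, 128, 117, 101, 98, 104, 113, 120, 121, 120, 121, 121, 123, 123, 122, 122, 124, 124, 126, 129, 131, 130, 122, 106, 78, 62, 60, 60, 61, 60, 54, 57, 58, 58, 59, 58, 58, 56, 45, 30, 24, 24]
w4 [142, 141, 141, 140, 141, 140, 139, 139, 138, 137, 139, 138, 138, 139, 140, 140, 142, 145, 145, 145, 147, 146, 146, 145, 140, 134, 129, 127, 125, 126, 125, 124, 124, 125, 124, 124, 124, 123, 126, 1
[... 460 characters left out ...]
, 122, 118, 118, 114, 111, 109, 115, 141, 168, 181, 184, 184, 183, 184, 183, 182, 183, 184, 183, 183, 184, 182, 176, 152, 113, 71, 50, 45, 50, 46, 45, 47, 48, 48, 45, 45, 48, 49, 55, 63, 63, 62, 63, 61, 61, 64, 63, 62, 60, 62, 62, 60, 60, 56, 49, 34, 29, 26]
end (array([0.37  , 0.3224, 0.0068]), np.float64(0.0002))
[143 139 139 140 138 146 160 170 177 177 177 178 178 177 178 177 180 177
 179 178 178 176 177 174 167 151 138 136 134 135 135 135 135 135] [ 37  41  36  37  35  44  44  67 112 152 172 181 180 182 183 180 180 182
 182 181 182 182 182 181 181 181 181 183 183 183 184 184 183 185 184 183
 183 182 181 183 183 184 183 185 183 181 161 126  76  36  39  36  40  41
  39  38  38  37  38  34]
```

Run:
```python
from h import *
w=grab('wrist');s=r.read_state();p=np.array(s['ee_pos']);print(w['fx'],w['k1'],r.tip_extent)
tx=np.array([-.914,.405,0]);ty=np.array([.405,.914,0])
for x in(-.01,0,.01):
  for z in(-.022,-.01,0,.01,.02,.03): print(x,z,proj(w,p+tx*x+ty*.0435+[0,0,z]).round(0),proj(w,p+tx*x-ty*.0435+[0,0,z]).round(0))
a=grab('scene');b=grab('side')
for c in(a,b): print(proj(c,p).round(0),proj(c,p-[0,0,.022]).round(0))
```

```text
345.74394883393353 0.03306316884224566 0.022
-0.01 -0.022 [323. 238.] [178. 239.]
-0.01 -0.01 [327. 247.] [174. 248.]
-0.01 0 [332. 255.] [171. 256.]
-0.01 0.01 [336. 263.] [167. 265.]
-0.01 0.02 [342. 273.] [162. 275.]
-0.01 0.03 [347. 284.] [157. 286.]
0 -0.022 [324. 222.] [177. 223.]
0 -0.01 [328. 230.] [173. 231.]
0 0 [333. 238.] [169. 239.]
0 0.01 [338. 246.] [165. 247.]
0 0.02 [343. 255.] [160. 256.]
0 0.03 [349. 265.] [155. 266.]
0.01 -0.022 [325. 207.] [176. 207.]
0.01 -0.01 [330. 214.] [172. 214.]
0.01 0 [334. 220.] [168. 221.]
0.01 0.01 [339. 227.] [164. 228.]
0.01 0.02 [344. 235.] [159. 236.]
0.01 0.03 [351. 244.] [153. 246.]
[297. 165.] [296. 169.]
[289. 293.] [288. 297.]
```

The finger ends in the wrist image (inner corners at (338,228) and (165,228)) sit about 10 mm above the reported TCP, not 22 mm below it. The jaws therefore closed just over the handle. I open, re-centre and go lower in small steps, watching the force.

```bash
python3 -m jog '[[0,-0.4,-0.3,0,0.3],[-0.3,0,0,0,0.3],[0,0,0,0,0.3],[0,0,0,0,0.3],[0,0,0,0,0.3],[0,0,0,0,0.3],[0,0,0,0,0.3],[0,0,0.7,0,0.3],[0,0,0.7,0,0.3],[0,0,0,0,0.3]]' 45
python3 - <<'E'
from h import *
w=grab('wrist','w7.png');s=r.read_state();p=np.array(s['ee_pos']);print(p,s['ft_force'])
g=w['pixels'][204:250:4,150:350:4].sum(2)//8
for k,row in enumerate(g): print(204+4*k,' '.join('%2d'%x for x in row))
E
```

```text
time: 9.3
ee_pos: [0.382, 0.3176, 0.0291]
eef_rot: [0.207, 0.978, 0.007, 0.007]
ft_force: [-0.3, 0.2, 0.0]
width: 0.06
[0.38211057 0.31768908 0.02943529] [-0.29523371  0.07443475  1.22868491]
204 36 36 35 35 34 34 33 34 33 33 33 34 34 34 33 33 33 33 32 32 43 44 31  8  5  7  1  6 25 46 47 48 47 48 48 49 48 49 48 49 47 51 53 54 54 53 54 52 54 52
208 35 34 34 33 33 33 34 32 34 33 33 33 33 33 33 32 33 32 32 31 34 44 24  4  4  9  2  7 18 47 47 48 48 48 49 48 49 48 48 48 49 48 49 48 48 48 47 46 48 47
212 33 33 34 34 33 32 33 33 35 32 33 33 33 33 32 32 32 32 30 30 41 44 21  5  7  4  7  8 11 48 48 49 48 49 49 48 48 49 47 48 49 48 48 48 47 47 47 47 46 48
216 34 33 33 33 32 34 32 33 33 34 32 32 32 30 31 31 31 29 31 30 40 47 20  7  8  7  6  7 12 45 49 48 48 49 48 47 48 48 49 48 48 48 48 47 46 47 46 47 49 50
220 33 33 32 33 34 33 34 33 34 34 31 31 31 31 31 30 31 31 33 34 39 47 17  9  7  7  4  7  9 42 48 48 48 48 49 48 48 47 47 47 46 47 52 52 53 49 49 51 52 51
224 33 33 34 32 32 33 30 24 30 31 30 31 30 29 31 31 31 34 34 34 46 48 14 10 11 12 14 13 13 38 48 49 48 48 48 48 48 48 48 47 46 46 49 43 46
[... 239 characters left out ...]
 14 11 10 10 11 12 11 38 48 47 46 47 47 46 47 49 49 50 48  7  8  8  1  1 39 51 50 51
236 36 36 38 31 22  5  0  5  6  6 14 33 33 34 33 33 34 35 40 40 48 48 14 10 11 11 12  8 11 39 47 46 47 46 48 48 50 51 51 51 45  8  9  7  6  4  9 49 51 50
240 42 45 46 31  8  6  6  8  6  5 11 32 34 34 33 45 48 48 48 48 46 47 14 11  9  9 11 12 12 39 47 47 48 49 50 52 52 51 51 52 42 10  8  9  8  1  5 27 50 49
244 34 46 44 18  7  6  0  7  9  7  9 33 34 33 42 48 47 47 48 47 47 48 14 10 10 10 12 13  8 41 48 49 50 52 52 51 51 51 51 50 41  8  6  8 10  6  4  6 41 50
248 46 45 18  6  4  8  7  8  7  4  6 34 33 33 34 48 47 48 48 48 47 46 14 10  9 11 12 10 10 46 51 52 51 51 51 51 51 50 50 51 42  5  6 10 10 10  6  3  7 36
```

```bash
python3 -m jog '[[0,0,0.5,0,0.3],[0,0,0.5,0,0.3],[0,0,0.5,0,0.3],[0,0,0.3,0,0.3],[0,0,0.2,0,0.3],[0,0,0,0,1],[0,0,0,0,1],[0,0,0,0,1],[0,0,0,0,1],[0,0,0,0,1]]' 45;  python3 -m jog '[[0,0,0,0,1],[0,0,0,0,1],[0,0,0,0,1],[0,0,0,0,1],[0,0,0,0,1],[0,0,0,0,1],[0,0,0,0,1],[0,0,0,0,1],[0,0,0,0,1],[0,0,0,0,1]]' 45
```

```text
time: 10.35
ee_pos: [0.3826, 0.3182, 0.0079]
eef_rot: [0.207, 0.978, 0.007, 0.007]
ft_force: [-0.2, -1.1, 0.1]
width: 0.0289
time: 11.35
ee_pos: [0.3829, 0.3182, 0.0083]
eef_rot: [0.207, 0.978, 0.007, 0.007]
ft_force: [-0.3, -0.8, 1.4]
width: 0.0137
```

Gripped at 13.7 mm. Now lift, align with the feeder yaw (about −2°) and carry it to in front of the plate.

```bash
python3 -m jog '[[0,0,-2,0,1],[0,0,-3,0,1],[0,0,-3.5,0,1],[0,0,0,-0.13,1],[0,0,0,-0.13,1],[0,0,0,-0.12,1],[0,0,0,0,1],[-0.5,-3,0,0,1],[-0.5,-3.5,0,0,1],[-0.5,-3.5,0,0,1]]' 45; python3 -m jog '[[-0.5,-3.5,0,0,1],[-0.5,-3.5,0,0,1],[-0.5,-3.5,0,0,1],[-0.5,-3.5,0,0,1],[-0.5,-3.5,0,0,1],[0,-2.5,0,0,1],[0,-1,0,0,1],[0,0,0,0,1],[0,0,0,0,1],[0,0,0,0,1]]' 45
cat > tin.py <<'E'
from h import *
a=grab('scene');b=grab('side')
s=r.read_state();p=np.array(s['ee_pos']);q=s['eef_rot'];yaw=2*np.arctan2(q[1],q[0])-np.pi
print(p.round(4),'tin yaw',np.degrees(yaw).round(2),'w',round(s['width'],4),np.round(s['ft_force'],1),'q',np.round(s['joint_positions'],2))
R=np.array([[np.cos(yaw),-np.sin(yaw)],[np.sin(yaw),np.cos(yaw)]]);uz=p[2]-.008
for n,c in(('S',a),('D',b)):
    pr=lambda i,j,z:proj(c,[*(p[:2]+R@[.097+i,j]),z])
    C=[(-.049,-.04),(.049,-.04),(.049,.04),(-.049,.04)]
    pts=np.array([pr(i,j,z) for z in(uz,uz+.05) for i,j in C],np.float32)
    print(n,'pred hull',cv2.convexHull(pts)[:,0].round(0).astype(int).tolist())
    h=cv2.cvtColor(c['pixels'],cv2.COLOR_RGB2HSV);m=cv2.inRange(h,(105,120,30),(130,255,255))
    g=np.zeros_like(m);u,v=pts.mean(0).astype(int);g[v-35:v+35,u-32:u+32]=m[v-35:v+35,u-32:u+32]
    ct=cv2.findContours(g,0,2)[0]
    if ct: print(n,'seen     ',cv2.approxPolyDP(cv2.convexHull(max(ct,key=cv2.contourArea)),1.5,True)[:,0].tolist())
E
python3 tin.py
```

```text
time: 12.35
ee_pos: [0.3906, 0.2182, 0.0938]
eef_rot: [0.014, 1.0, 0.006, 0.006]
ft_force: [0.7, -1.1, -1.5]
width: 0.0135
time: 13.35
ee_pos: [0.4055, -0.0031, 0.0898]
eef_rot: [0.033, 0.999, 0.007, 0.005]
ft_force: [-0.5, 0.1, -0.6]
width: 0.0136
[ 0.4056 -0.0031  0.0899] tin yaw -3.69 w 0.0138 [-0.7 -0.8 -0.9] q [ 0.03 -0.03 -0.12  2.16 -0.02  1.01  1.42]
S pred hull [[250, 195], [249, 204], [230, 208], [224, 191], [223, 182], [242, 178]]
S seen      [[242, 178], [245, 183], [239, 204], [230, 206], [224, 182]]
D pred hull [[279, 181], [278, 192], [274, 209], [245, 205], [245, 194], [250, 177]]
D seen      [[251, 180], [280, 183], [275, 208], [247, 204], [247, 194]]
```

```bash
cat > gate.py <<'E'
from h import *
s=r.read_state();print(np.round(s['ee_pos'],4),np.round(s['ft_force'],1),np.round(s['eef_rot'],3),round(s['width'],4))
for n,bx in(('scene',(225,170,262,225)),('side',(215,145,262,215))):
    c=grab(n);h=cv2.cvtColor(c['pixels'],cv2.COLOR_RGB2HSV)
    for col,lo,hi in(('red',(0,180,80),(6,255,255)),('yel',(20,150,80),(32,255,255))):
        m=cv2.inRange(h,lo,hi)[bx[1]:bx[3],bx[0]:bx[2]];ys,xs=np.nonzero(m)
        if len(ys): print(n,col,len(ys),'cx %.2f cy %.2f'%(xs.mean()+bx[0],ys.mean()+bx[1]),xs.min()+bx[0],xs.max()+bx[0],ys.min()+bx[1],ys.max()+bx[1])
E
python3 gate.py
python3 -m jog '[[0,-0.3,-0.7,-0.03,1],[-1,0,0,0,1],[-1,0,0,0,1],[-1,0,0,0,1],[-0.5,0,0,0,1],[0,0,0,0,1],[0,0,0,0,1],[0,0,0,0,1],[0,0,0,0,1],[0,0,0,0,1]]' 45; python3 gate.py; python3 tin.py
```

```text
[ 0.4056 -0.0031  0.0899] [-0.7 -0.8 -0.9] [0.032 0.999 0.007 0.005] 0.0138
scene red 57 cx 239.02 cy 211.23 236 245 207 216
scene yel 111 cx 240.79 cy 192.79 234 247 185 203
side red 39 cx 234.26 cy 193.15 233 237 187 201
side yel 164 cx 241.20 cy 173.59 233 248 162 186
time: 14.55
ee_pos: [0.4433, -0.0062, 0.0959]
eef_rot: [0.017, 1.0, 0.007, 0.004]
ft_force: [0.6, -0.5, -1.7]
width: 0.014
[ 0.4433 -0.0062  0.0959] [ 0.6 -0.5 -1.7] [0.017 1.    0.007 0.004] 0.014
scene red 52 cx 239.00 cy 211.54 236 245 208 216
scene yel 118 cx 240.39 cy 192.18 225 248 170 203
side red 13 cx 233.15 cy 195.23 233 234 187 202
side yel 160 cx 241.26 cy 173.34 233 248 162 185
[ 0.4435 -0.0062  0.096 ] tin yaw -1.96 w 0.0137 [ 0.1 -0.4 -0.5] q [ 0.03  0.04 -0.11  2.06 -0.01  1.03  1.46]
S pred hull [[253, 201], [253, 209], [234, 214], [226, 196], [226, 188], [245, 183]]
S seen      [[245, 183], [240, 206], [234, 212], [228, 198], [227, 188]]
D pred hull [[267, 178], [267, 189], [263, 206], [234, 202], [233, 192], [238, 175]]
D seen      [[245, 178], [268, 180], [263, 206], [236, 202], [236, 188]]
```

```bash
python3 -m jog '[[-0.8,0,0,0,1],[-0.8,0,0,0,1],[-0.8,0,0,0,1],[-0.5,0,0,0,1],[0,0,0,0,1],[0,0,0,0,1],[0,0,0,0,1],[0,0,0,0,1],[0,0,0,0,1],[0,0,0,0,1]]' 45; python3 gate.py
```

```text
time: 15.75
ee_pos: [0.4715, -0.0072, 0.0933]
eef_rot: [0.017, 1.0, 0.006, -0.002]
ft_force: [-3.4, -0.2, -1.6]
width: 0.0139
[ 0.4715 -0.0072  0.0933] [-3.4 -0.2 -1.6] [ 0.017  1.     0.006 -0.002] 0.0139
scene red 23 cx 241.17 cy 213.30 238 245 211 215
scene yel 118 cx 239.97 cy 189.25 228 248 173 203
side red 2 cx 227.00 cy 183.50 227 227 183 184
side yel 159 cx 241.22 cy 173.19 233 248 162 185
```

Run:
```python
from h import *
a=grab('scene');b=grab('side')
A=cv2.resize(a['pixels'][165:235,205:275,::-1],(400,400),interpolation=2)
B=cv2.resize(b['pixels'][145:215,205:275,::-1],(400,400),interpolation=2)
cv2.imwrite('pics/g1.png',np.hstack([A,B]))
```

```text
(no output)
```

View pics/g1.png

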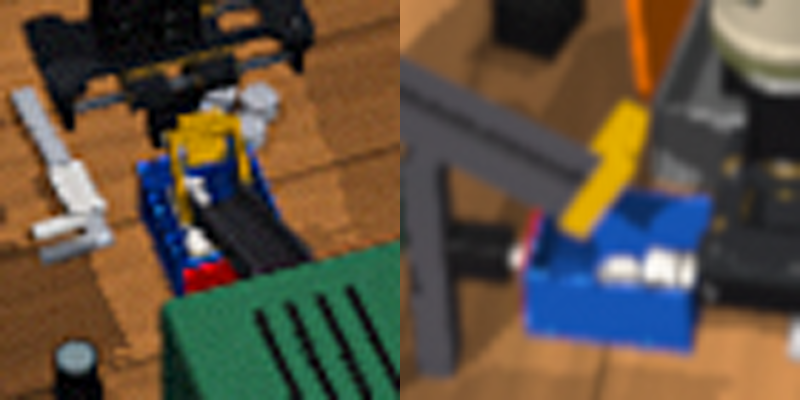

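All four discs appear to be out of the chute, with bright pieces in the tin at (620–700,268). The red plate moved about 6 px, roughly 18 mm. Now back off smoothly and turn the tin to lie along the case.

```bash
python3 -m jog '[[0.5,0,0,0,1],[1,0,0,0,1],[1.2,0,0,0,1],[1.2,0,0,0,1],[1.2,0,0,0,1],[0.7,0,0,0,1],[0,0,-0.3,0.05,1],[0,0,0,0.1,1],[0,0,0,0.13,1],[0,0,0,0.14,1]]' 45; python3 -m jog '[[0,0,0,0.14,1],[0,0,0,0.14,1],[0,0,0,0.14,1],[0,0,0,0.14,1],[0,0,0,0.14,1],[0,0,0,0.14,1],[0,0,0,0.14,1],[0,0,0,0.14,1],[0,0,0,0.1,1],[0,0,0,0.05,1]]' 45
python3 - <<'E'
from h import *
s=r.read_state();p=np.array(s['ee_pos']);q=s['eef_rot'];t=2*np.arctan2(q[1],q[0]);tx=np.array([np.cos(t),np.sin(t)]);ty=np.array([np.sin(t),-np.cos(t)])
C=np.array([.4935,-.293]);cx=np.array([.990,-.139]);cy=np.array([.139,.990])
print('tin yaw',np.degrees(t)-180,p,'j7',s['joint_positions'][6])
for n,o in(('pre',-.04),('push',-.0),('place',-.02)):
    d=C+cx*o+cy*.0655-p[:2];print(n,'tool x %.1f y %.1f cm'%(100*d@tx,100*d@ty))
E
```

```text
time: 16.95
ee_pos: [0.4076, -0.0053, 0.0978]
eef_rot: [0.231, 0.973, 0.006, -0.0]
ft_force: [-0.1, 0.4, -3.0]
width: 0.0138
time: 17.95
ee_pos: [0.4061, -0.0049, 0.0998]
eef_rot: [0.782, 0.624, 0.009, -0.002]
ft_force: [0.3, 0.5, -2.9]
width: 0.0137
tin yaw -102.84224275226855 [ 0.40612965 -0.00488847  0.09975776] j7 -0.2982687000211658
pre tool x -20.0 y 10.4 cm
push tool x -19.6 y 14.4 cm
place tool x -19.8 y 12.4 cm
```

```bash
python3 -m jog '[[0,0,0,-0.05,1],[0,0,0,-0.035,1],[-2,0.8,0,0,1],[-3,1.2,0,0,1],[-3,1.2,0,0,1],[-3,1.3,0,0,1],[-3,1.3,0,0,1],[-3,1.3,0,0,1],[-2.5,1.2,0,0,1],[-1.2,0.5,0,0,1]]' 45
cat > c.py <<'E'
from h import *
s=r.read_state();p=np.array(s['ee_pos']);q=s['eef_rot'];t=2*np.arctan2(q[1],q[0]);tx=np.array([np.cos(t),np.sin(t)]);ty=np.array([np.sin(t),-np.cos(t)])
C=np.array([.4935,-.293]);cx=np.array([.990,-.139]);cy=np.array([.139,.990])
print('tin yaw',(np.degrees(t)-180).round(2),p.round(4),'case coords',((p[:2]-C)@cx).round(4),((p[:2]-C)@cy).round(4),np.round(s['ft_force'],1),s['width'])
E
python3 c.py; python3 tin.py
```

```text
time: 18.95
ee_pos: [0.4667, -0.2275, 0.1009]
eef_rot: [0.752, 0.659, 0.013, 0.003]
ft_force: [0.9, 0.2, -1.8]
width: 0.0136
tin yaw -97.62 [ 0.4667 -0.2275  0.1009] case coords -0.0356 0.0611 [ 0.9  0.2 -1.8] 0.013624199407586636
[ 0.4664 -0.2267  0.1007] tin yaw -97.64 w 0.0135 [ 0.8 -0.5 -2.1] q [ 0.3   0.18  0.08  1.9  -0.04  1.05  0.27]
S pred hull [[172, 213], [147, 217], [145, 208], [143, 193], [168, 189], [170, 204]]
S seen      [[168, 192], [171, 208], [145, 212], [144, 195]]
D pred hull [[299, 122], [298, 132], [293, 148], [272, 144], [272, 134], [278, 118]]
D seen      [[295, 144], [293, 149], [285, 147], [287, 143]]
```

```bash
python3 -m jog '[[0.4,0,0.5,0,1],[0,0.5,0.4,0,1],[0,0.5,0,0,1],[0,0.5,0,0,1],[0,0.4,0,0,1],[0,0.4,0,0,1],[0,0,0,0,1],[0,0,0,0,1],[0,0,0,0,1],[0,0,0,0,1]]' 45; python3 c.py
```

```text
time: 20.05
ee_pos: [0.4921, -0.2197, 0.0915]
eef_rot: [0.751, 0.661, 0.013, 0.001]
ft_force: [0.7, 0.5, -2.4]
width: 0.0136
tin yaw -97.29 [ 0.4921 -0.2197  0.0915] case coords -0.0116 0.0724 [ 0.7  0.5 -2.4] 0.0135623405838952
```

```bash
python3 -m jog '[[-0.5,0.4,0,0,1],[0,0.4,0,0,1],[0,0.4,0,0,1],[0,0.4,0,0,1],[0,0,0,0,1],[0,0,0,0,1],[0,0,0,0,1],[0,0,0,0,1],[0,0,0,0,1],[0,0,0,0,1]]' 45; python3 c.py
python3 - <<'E'
from h import *
a=grab('scene');b=grab('side')
A=cv2.resize(a['pixels'][165:265,130:230,::-1],(400,400),interpolation=2)
B=cv2.resize(b['pixels'][80:180,225:325,::-1],(400,400),interpolation=2)
cv2.imwrite('pics/c1.png',np.hstack([A,B]))
def org(c,bx):
    h=cv2.cvtColor(c['pixels'],cv2.COLOR_RGB2HSV);m=cv2.inRange(h,(5,190,90),(14,255,255));z=np.zeros_like(m);z[bx[1]:bx[3],bx[0]:bx[2]]=m[bx[1]:bx[3],bx[0]:bx[2]]
    ct=max(cv2.findContours(z,0,2)[0],key=cv2.contourArea);print(cv2.contourArea(ct),cv2.approxPolyDP(cv2.convexHull(ct),1.5,True)[:,0].tolist())
org(a,(135,190,205,245));org(b,(235,85,275,165))
E
```

```text
time: 21.05
ee_pos: [0.5081, -0.2276, 0.0915]
eef_rot: [0.751, 0.66, 0.013, 0.001]
ft_force: [-1.0, 0.3, -3.3]
width: 0.0137
tin yaw -97.33 [ 0.5081 -0.2276  0.0915] case coords 0.0054 0.0668 [-1.   0.3 -3.3] 0.013727629991585766
997.5 [[198, 211], [198, 226], [149, 235], [143, 233], [139, 219], [141, 217], [196, 208]]
222.5 [[241, 130], [256, 141], [247, 162], [239, 135]]
```

View pics/c1.png

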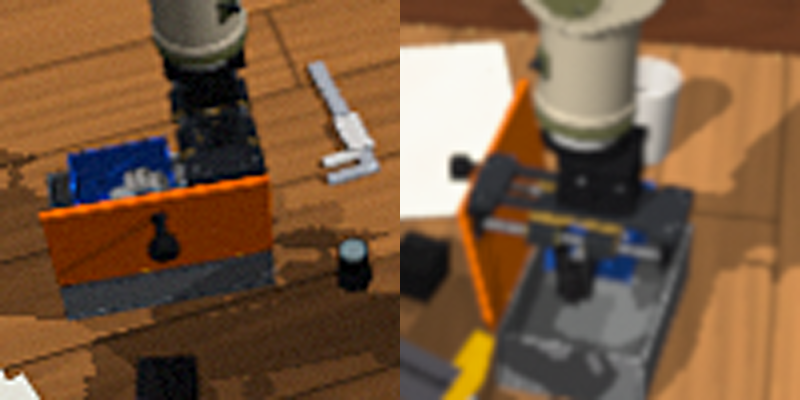

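Scene: discs heaped in the tin at (140,185), lid pushed further open. Now shift to the −x side of the case and lower.

```bash
python3 -m jog '[[0,-0.8,0,0.01,1],[0,-0.8,0,0,1],[0,-0.8,0,0,1],[0,0,0,0,1],[0,0,1,0,1],[0,0,1,0,1],[0,0,1,0,1],[0,0,1,0,1],[0,0,0,0,1],[0,0,0,0,1]]' 45; python3 c.py
```

```text
time: 22.15
ee_pos: [0.4824, -0.223, 0.0463]
eef_rot: [0.754, 0.656, 0.013, 0.0]
ft_force: [0.5, 0.5, -2.9]
width: 0.0134
tin yaw -97.95 [ 0.4824 -0.223   0.0463] case coords -0.0207 0.0678 [ 0.5  0.5 -2.9] 0.013372782409560503
```

```bash
python3 -m jog '[[0,0,0.8,0,1],[0,0,0.8,0,1],[0,0,0.6,0,1],[0,0,0.4,0,1],[0,0,0.3,0,1],[0,0,0.2,0,1],[0,0,0.1,0,1],[0,0,0,0,1],[0,0,0,0,1],[0,0,0,0,1]]' 45; python3 c.py
```

```text
time: 23.15
ee_pos: [0.4846, -0.2226, 0.0141]
eef_rot: [0.754, 0.656, 0.013, 0.002]
ft_force: [-1.5, 1.1, 1.5]
width: 0.0136
tin yaw -97.95 [ 0.4846 -0.2226  0.0141] case coords -0.0186 0.0684 [-1.5  1.1  1.5] 0.013612376603300254
```

```bash
python3 -m jog '[[0,0,0.1,0,1],[0,0,0,0,0.6],[0,0,0,0,0.6],[0,0,0,0,0.6],[0,0,0,0,0.6],[0,0,0,0,0.6],[0,0,0,0,0.6],[0,0,-1,0,0.6],[0,0,-1,0,0.6],[0,0,-1,0,0.6]]' 20; python3 c.py;  python3 -m jog '[[0,0,-3,0,0.6],[0,0,-4,0,1],[0,0,-5,0,1],[0,0,-5,0,1],[0,-2,-4,0,1],[0,0,0,0,1],[0,0,0,0,1],[0,0,0,0,1],[0,0,0,0,1],[0,0,0,0,1]]' 20; python3 c.py
python3 - <<'E'
from h import *
a=grab('scene','s8.png');b=grab('side','d8.png')
def msk(c,bx,lo,hi,n):
    h=cv2.cvtColor(c['pixels'],cv2.COLOR_RGB2HSV);m=cv2.inRange(h,lo,hi);z=np.zeros_like(m);z[bx[1]:bx[3],bx[0]:bx[2]]=m[bx[1]:bx[3],bx[0]:bx[2]]
    ct=max(cv2.findContours(z,0,2)[0],key=cv2.contourArea);h=cv2.approxPolyDP(cv2.convexHull(ct),1.5,True)[:,0];print(n,cv2.contourArea(ct),h.tolist());return h
B=((105,120,30),(130,255,255));O=((5,190,90),(14,255,255))
for c,n,b1,b2 in((a,'S',(135,185,205,245),(135,190,205,245)),(b,'D',(245,110,315,175),(235,85,275,165))):
    h=msk(c,b1,*B,n+' blue');print([onz(c,*p,.055).round(3)[:2].tolist() for p in h]);h=msk(c,b2,*O,n+' lid')
E
```

```text
time: 24.15
ee_pos: [0.4839, -0.2235, 0.0444]
eef_rot: [0.754, 0.656, 0.013, 0.002]
ft_force: [-0.2, -0.1, -0.4]
width: 0.0346
tin yaw -97.93 [ 0.4839 -0.2235  0.0444] case coords -0.0191 0.0675 [-0.2 -0.1 -0.4] 0.03459678432475965
time: 25.15
ee_pos: [0.4574, -0.2236, 0.2671]
eef_rot: [0.754, 0.656, 0.015, 0.004]
ft_force: [0.1, -0.3, -0.6]
width: 0.0005
tin yaw -97.95 [ 0.4574 -0.2236  0.2671] case coords -0.0454 0.0637 [ 0.1 -0.3 -0.6] 0.0005439479997753774
S blue 109.5 [[174, 210], [149, 215], [150, 210], [173, 207]]
[[0.457, -0.262], [0.448, -0.364], [0.423, -0.353], [0.44, -0.262]]
S lid 1004.5 [[197, 209], [198, 226], [149, 235], [143, 233], [140, 217]]
D blue 399.0 [[273, 139], [293, 142], [284, 166], [268, 164], [267, 154]]
[[0.503, -0.358], [0.425, -0.351], [0.446, -0.208], [0.505, -0.211], [0.516, -0.266]]
D lid 705.5 [[256, 100], [262, 129], [247, 162], [239, 134], [242, 123], [254, 100]]
```

Tin stands in the case with its far rim corners where expected. Next, go over the lid to its outer side.

```bash
python3 -m jog '[[0,3,0,0,1],[0,4,0,0,1],[0,4,0,0,1],[-0.3,4,0,0,1],[-0.3,3.5,0,0,1],[-0.3,1.5,0,0,1],[0,0,3,0,1],[0,0,4,0,1],[0,0,4,0,1],[0,0,1,0,1]]' 20; python3 c.py
```

```text
time: 26.25
ee_pos: [0.6649, -0.259, 0.1406]
eef_rot: [0.754, 0.657, 0.013, 0.001]
ft_force: [-1.0, 0.6, -0.6]
width: -0.0
tin yaw -97.91 [ 0.6649 -0.259   0.1406] case coords 0.1649 0.0575 [-1.   0.6 -0.6] -2.5335579563657673e-05
```

```bash
python3 -m jog '[[0,-2,0,0,1],[0,-2,0,0,1],[0,-1.5,0,0,1],[0,-1.3,0,0,1],[0,-1.3,0,0,1],[0,-1.3,0,0,1],[0,-1.3,0,0,1],[0,-1.3,0,0,1],[0,-1,0,0,1],[0,0,0,0,1]]' 20; python3 c.py
cat > lid.py <<'E'
from h import *
for n,bx in(('scene',(130,175,210,245)),('side',(230,85,320,175))):
    c=grab(n,None);h=cv2.cvtColor(c['pixels'],cv2.COLOR_RGB2HSV);m=cv2.inRange(h,(5,190,90),(14,255,255));z=np.zeros_like(m);z[bx[1]:bx[3],bx[0]:bx[2]]=m[bx[1]:bx[3],bx[0]:bx[2]]
    ct=max(cv2.findContours(z,0,2)[0],key=cv2.contourArea);print(n,cv2.contourArea(ct),cv2.approxPolyDP(cv2.convexHull(ct),1.5,True)[:,0].tolist())
E
python3 lid.py
```

```text
time: 27.25
ee_pos: [0.5367, -0.2411, 0.1455]
eef_rot: [0.754, 0.657, 0.015, 0.004]
ft_force: [-0.1, 0.3, 0.3]
width: 0.0007
tin yaw -97.83 [ 0.5367 -0.2411  0.1455] case coords 0.0355 0.0573 [-0.1  0.3  0.3] 0.0006761935871162346
scene 1534.0 [[193, 192], [198, 225], [144, 234], [138, 200]]
side 226.0 [[273, 129], [268, 141], [248, 162], [257, 139], [266, 129]]
```

```bash
python3 -m jog '[[0,-1.5,0.8,0,1],[0,-1.5,0.8,0,1],[0,-1.5,1,0,1],[0,-1,1,0,1],[0,-0.7,1,0,1],[0,-0.5,1,0,1],[0,0,1,0,1],[0,0,0.8,0,1],[0,0,0,0,1],[0,0,0,0,1]]' 20; python3 c.py; python3 lid.py
```

```text
time: 28.35
ee_pos: [0.478, -0.231, 0.0667]
eef_rot: [0.753, 0.658, 0.017, 0.006]
ft_force: [-0.4, 0.5, 1.8]
width: 0.0005
tin yaw -97.64 [ 0.478  -0.231   0.0667] case coords -0.024 0.0592 [-0.4  0.5  1.8] 0.0005217097832248517
scene 1138.0 [[195, 211], [197, 225], [144, 234], [140, 207], [172, 202]]
side 259.5 [[292, 151], [286, 168], [257, 163], [266, 145]]
```

Nearly shut. Press down gently until the force rises.

```bash
python3 -m jog '[[0,-1,0,0,1],[0,0,0.3,0,1],[0,0,0.3,0,1],[0,0,0.4,0,1],[0,0,0.5,0,1],[0,0,0.6,0,1],[0,0,0.6,0,1],[0,0,0.6,0,1],[0,0,0.6,0,1],[0,0,0.6,0,1]]' 20; python3 c.py; python3 lid.py
```

```text
time: 29.45
ee_pos: [0.4678, -0.2297, 0.0654]
eef_rot: [0.754, 0.657, 0.022, 0.008]
ft_force: [-30.6, 13.4, 71.5]
width: 0.0002
tin yaw -97.9 [ 0.4678 -0.2297  0.0654] case coords -0.0342 0.0591 [-30.6  13.4  71.5] 0.00018654077550222137
scene 1187.5 [[194, 204], [197, 219], [196, 225], [144, 234], [141, 207], [170, 202]]
side 265.5 [[292, 151], [286, 169], [256, 163], [267, 145]]
```

The lid is stiff against the stop at the expected height. Retreat and check.

```bash
python3 -m jog '[[0,0,-1,0,1],[0,0,-2,0,1],[0,0,-4,0,1],[0,0,-5,0,1],[0,-4,-2,0,1],[3,-4,0,0,1],[4,-2,0,0,1],[4,0,0,0,1],[4,0,0,0,1],[0,0,0,0,1]]' 20; python3 lid.py
python3 - <<'E'
from h import *
a=grab('scene');b=grab('side')
C=np.array([.4935,-.293]);cx=np.array([.990,-.139]);cy=np.array([.139,.990])
for n,c in(('S',a),('D',b)): print(n,'pred shut',[proj(c,[*(C+cx*i+cy*j),.0745]).round(0).tolist() for i,j in((-.07,-.105),(.07,-.105),(.07,.105),(-.07,.105))])
s=r.read_state();print(s['ee_pos'],s['ft_force'])
A=cv2.resize(a['pixels'][155:275,125:325,::-1],(500,300),interpolation=2);B=cv2.resize(b['pixels'][90:330,120:320,::-1],(250,300),interpolation=2)
cv2.imwrite('pics/f.png',np.hstack([A,B]))
E
```

```text
time: 30.55
ee_pos: [0.376, -0.0666, 0.2152]
eef_rot: [0.756, 0.654, 0.025, 0.013]
ft_force: [-0.3, -0.5, 0.1]
width: 0.0005
scene 1390.0 [[192, 199], [197, 225], [144, 234], [141, 207]]
side 62.5 [[291, 154], [278, 151], [276, 130], [294, 144]]
S pred shut [[140.0, 207.0], [143.0, 234.0], [198.0, 224.0], [192.0, 198.0]]
D pred shut [[298.0, 133.0], [263.0, 126.0], [248.0, 160.0], [285.0, 168.0]]
[ 0.37574187 -0.07155697  0.2146928 ] [-0.72295441 -0.51042141 -0.09061386]
```

View pics/f.png

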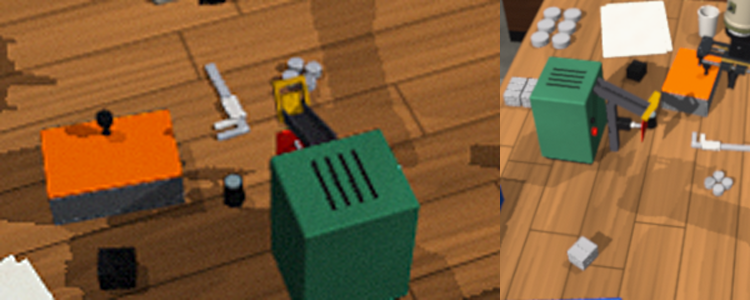

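The final picture shows the lid flat on the case, with its corners within 1 px of the shut prediction. The chute is empty, no discs are loose, and the bystanders I can see are in place. I hand the job in.

```bash
python3 -c "from bench import r; r.close_job()"
```

```text
the job is handed in; nothing more can be done
```

The tin is standing in the grey case, the orange lid is shut, and I handed the job in with the arm clear of everything at about 30.6 s. I gripped the tin by its handle, pushed the red plate in about 18 mm to release the discs, set the tin in the case along its long side, let go and pressed the lid down.

**Last checks**
- **Lid:** its corners in the scene view match the shut position within 1 px. In the side view the arm hid too much of the lid to confirm it.
- **Discs:** the chute is empty and no loose discs are visible. The discs showed as a heap in the tin and about −3 N on the wrist agreed with all four. I did not count them one by one, and with the lid shut I cannot see them now.
- **Bystanders:** those visible in the last picture look unmoved. The beaker's base and the black disc stack were not checked separately.

**What went wrong or disagreed**
- **Handle grip:** the first two tries missed. In the first I lifted before the fingers had closed, and in the second they closed just above the handle. The finger ends were about 32 mm higher than the given `r.tip_extent` implies, and correcting for that worked.
- **Pressing the lid:** the last press reached 71 N on the wrist (72 N vertical, 31 N sideways). That was through the fingertips and below the 120 N wrist limit, but harder than I meant.
- **Opening the lid:** the gripper's body pushed it slightly further open to make room. The wrist showed only about 1 N.

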